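Roll a grinding jar up the loading apron of a jar mill and lower the retaining bar

ROBOT

A 6-joint arm with a two-finger parallel gripper is mounted at the origin on a cart in front of the work surface, level with it; the furniture and walls round the work are solid. World frame = base frame: x ahead of the robot, y to its left, z up, the work surface at z = 0. Lengths are in m, angles in rad, forces in N, time in s.
With the tool pointing down it reaches from about 0.3 to 0.75 m from the base axis. Payload 8.5 kg.
Tool frame: the origin (TCP) lies on the centre line of the jaws, within the pads' length; the fingertips stand 19 mm ahead of it and the grasp point (between the pads) is the TCP; z points along the fingers, y is the line along which they close (so a half turn about z gives the same grasp; the last joint's range is limited). The gripper opens to 85 mm and grips with 20 to 120 N. Pads are 22 mm wide; open, the fingers measure 114 mm over their backs; the gripper's body (76 mm by 85 mm) begins 54 mm behind the grasp point. The pads swing forward as they close: fully open they stand 13 mm farther back than shut.
Start: joints at [-1.49, 0.381, 1.297, -0, 1.464, -0.215], TCP at [0.16, -0.526, 0.25] pointing down, gripper open.
Joint ranges: [-3.11, 3.11], [-0.89, 2.33], [0.22, 2.48], [-1.42, 4.56], [0.17, 2.85], [-2.88, 2.88]. Speed limits (rad/s): [2.39, 2.39, 3.14, 3.14, 3.14, 3.14].

INTERFACE

Orientations are given as a unit quaternion [w, x, y, z].
In Python, from station import arm, viewer gives the robot as it stands. The module is installed in compiled form; this text tells all that it offers.
- The arm moves only by the tool play_rows, never from a script. Its argument "increments" is a list of rows, each an object with "travel": the shift along the tool's x, y, z in cm, a list of three; "turn": the turn, a rotation vector about the tool's x, y, z in degrees, a list of three; "claw": the finger opening in cm, from 0 to 8.54. A call has 1 to 20 rows; each row shifts and turns the commanded pose from where the row before left it, along the tool's axes as they then stand; what a row does not reach is not made up. A row lasts 1/10 s, in which the tool goes at most 50 mm and 8.59 degrees, less where a joint would pass 70% of its speed; a pose out of reach is approached as far as the arm can. A call is refused whole if a number of a shift passes 5 or a number of a turn 8.59, either way. A call with a gripper value outside its range is refused whole. The fingers move at their own pace and stop on an object; the grip force is fixed at half the most. Time passes only in rows, so rows that do not move let the fingers close. It gives the time, the measured TCP pose, the force, the opening and the grip force at its end, in the units of the state.
- arm.read_state(): the state, without advancing time (a new reading comes with each control period).
- viewer.read_camera(name): name is "scene" or "top"; returns a dict with "image" (384x512x3 uint8, blue, green, red), "depth" (384x512 float32, m along the optical axis (not along the pixel's ray), 0 where there is no reading), "fx", "fy", "cx", "cy" (pixels), "rvec" (rotation vector, rad) and "tvec" (3), from world to camera coordinates, as OpenCV has them. Camera axes: x right, y down, z forward; pixel columns grow to the right and rows downward; lengths in m; the calibration is good to about 2 mm. A picture is of the moment at which its call begins.
- arm.close_job(): hands the job in; it is judged then, once.
Trained networks look in a picture, given as the dict that the camera call returned (one of the last four; its "shot" number tells which), for a name from the list of things; names that differ only in an ending like _2 or _b are one class to them, and where a whole thing is asked for, a point or a joint stands for the part that bears it (a point fixed in the world has none). Each returns a list of dicts, best first, with "p" (0 to 1); they miss things now and then, are a little off and sometimes report something else, mostly with a low value. They report only what shows in the picture. A call takes as long as a camera call.
- viewer.spot_in(thing, picture): "extent" ([left, top, right, bottom] in pixels, round what is visible of it).
- viewer.cut_out(thing, picture): "pixels" (384x512 bool, what is visible of it) and "extent" ([left, top, right, bottom] in pixels, round what is visible of it).
- viewer.pinpoint(thing, picture): "point" ([column, row] in pixels: a listed point, or the origin of a listed thing).
The state is a dict: "time_s": time; "joints": joint angles; "dq": joint speeds; "effort": joint torques, N m; "position": TCP position; "eef_rot": TCP orientation; "force": force on the tool from outside, world axes, zero at the start; "ft_torque": the same for the moment, N m; "width": finger opening in m; "finger_force": force on a finger pad.
Only numpy, scipy, OpenCV 4.12 (cv2) and the standard library are available. Lean on these libraries where they do the work, as an engineer would, in place of code of your own. Each camera call takes 0.05 s, during which the arm holds its last target. There are 200 camera calls.

TASK

Load the jar mill without picking anything up: with the fingertips, push the white grinding jar, on its smooth middle between the black tyres, from the foot of the mill's loading apron up the slope until it drops home between the two black rollers, keeping the fingers behind it so that it never runs back down to the front kerb. Then push the raised red-sleeved retaining bar from behind, over the jar towards the apron, and press it right down to its stop. Leave the jar lying square on the rollers between the side plates, and leave the specimen jars, beaker and marker beside the mill undisturbed.

Things in the scene. Friction and masses are not known exactly. Their poses are not given: they have to be found in the camera images.
- grinding_jar: White lying cylinder, 106 mm long, thin steel lid at +y (knob 6 mm out). Rolls on two black rubber tyres, diameter 70, 14 wide, centred at y +-37 mm. They grip the fingers: push on the slippery glazed body between them (diameter 67, friction about 0.3). 0.5 to 0.9 kg. Origin: mid-axis; y along the cylinder, x and z turn with it. Starts on the tray, parallel to the mill's y within 0.03 rad.
- jar_mill: Benchtop mill, fixed; x 310 mm deep, y -113 to +166 mm wide. Origin: underside centre of its tray, z up; loading side -x, slope rises to +x. White side plates inside faces y +-105 mm, x 20 to 155, 84 high; back plate x 150, 52 high; blue drive housing y 113 to 166, x -60 to 125, 92 high (knob 110). Mill-frame lengths below are in mm.
- apron_foot (a point): Middle of the foot of the aluminium apron (mill frame x -78.5, y 0, z 6). Before it the landing tray is flat at z 6 to the front kerb (inner face x -146, top z 14). Jar on the tray: axis at z 41. The apron rises at 12 degrees, flat, to x 30.5, z 29, with flanges 13 high at y +-105.
- front_roller_axis (a point): Middle of the front roller's axis (x 45, y 0, z 20). Roller 25 thick, 186 long, turns freely, just behind the apron's top edge; the rear one is alike at x 89. The jar's axis rises along the slope to z 67.5 above the front roller; short of that it rolls back if let go, past it it drops 5 into the seat.
- seat (a point): Where the jar's axis lies when home: midway between the rollers (x 67, y 0, z 62), resting on both. Axes parallel to the mill's. Sideways the jar may lie up to 35 mm off the middle.
- bail (a joint): Hinge angle of the retaining bar in rad: 0 = fully down on its stop, in front of and above the jar; 1.5 = fully back; starts raised, 0.95 to 1.4. Hinge axis parallel to the mill's y through x 115, z 64. Friction (about 1.5 N at the bar) lets it stay where it is left.
- bar_mid (a point): Middle of the retaining bar: centre of its red sleeve, 11 mm thick, 110 long, along the mill's y; thinner steel bar (7) runs on to side arms at y +-101. Swings on an 85 mm radius about the hinge: at joint 0 it is at x 37, z 98; at 0.6 at x 70, z 136; at 1.3 at x 127, z 148. Down, it clears the jar by about 6 mm.
- specimen_jar: Specimen jar with yellow lid, 46 mm wide, 52 mm high, standing to the right (-y) of the mill; bystander. Origin: centre of its underside.
- beaker: Glass beaker, 55 mm wide, 70 mm high, standing to the right of the mill; bystander. Origin: centre of its underside.
- specimen_jar_b: Second specimen jar with yellow lid, 46 mm wide, 52 mm high, farther right; bystander. Origin: centre of its underside.
- marker: Blue and white marker, 136 mm long, 14 mm thick, lying farther right; bystander. Origin: centre of its underside.

How it is judged:
On the way, in this order (a step that is already met when the one before it is completed fails the run):
1. the jar lies home between the rollers while the retaining bar is still up (x of grinding_jar in the frame of seat between -0.006 and 0.006 m and z of grinding_jar in the frame of seat between -0.005 and 0.004 m and y of grinding_jar in the frame of seat between -0.035 and 0.035 m and angle between the y axis of grinding_jar and the y axis of jar_mill, either way round below 0.08 rad and linear speed of grinding_jar below 0.03 m/s and value of joint bail above 0.5 rad), for 0.2 s.
2. the retaining bar is down on its stop (value of joint bail below 0.08 rad), for 0.2 s.
At the end, for the whole second after the job is handed in: The jar lies at rest between the two rollers (axis within 6 mm of the seat front to back, 4 mm above or 5 mm below in height, 35 mm sideways, parallel to the rollers within 0.08 rad) and the retaining bar is down (joint under 0.08 rad) (x of grinding_jar in the frame of seat between -0.006 and 0.006 m and z of grinding_jar in the frame of seat between -0.005 and 0.004 m and y of grinding_jar in the frame of seat between -0.035 and 0.035 m and angle between the y axis of grinding_jar and the y axis of jar_mill, either way round below 0.08 rad and linear speed of grinding_jar below 0.03 m/s and value of joint bail below 0.08 rad); the robot touches nothing.
It fails at once if the jar rolled back to the front kerb of the tray (x of grinding_jar in the frame of jar_mill below -0.1205 m).
It fails at once if the jar was flung or ran away (over 0.45 m/s) (linear speed of grinding_jar above 0.45 m/s).
It fails at once if the jar was lifted or carried instead of pushed (z of grinding_jar in the frame of jar_mill above 0.085 m or (x of grinding_jar in the frame of jar_mill below -0.02 m and z of grinding_jar in the frame of jar_mill above 0.066 m) or (x of grinding_jar in the frame of jar_mill below -0.07 m and z of grinding_jar in the frame of jar_mill above 0.054 m)).
It fails at once if a specimen jar, the beaker or the marker was moved more than 20 mm (distance of any of specimen_jar, beaker, specimen_jar_b, marker from where it was at the start of the episode above 0.02 m).
It also fails if it takes over 51 s, if anything falls off the work surface, if the arm or the gripper's body presses on something with over 40 N, if the wrist force passes 120 N, or if a joint passes its speed limit or range.

## Working session

There is one attempt and no reset: what is moved stays moved. The work goes in short steps, Python scripts to look and compute and a tool call to move; the robot and the scene stay as the last step left them, time stands still between calls to the robot, and variables do not carry over. Pictures are saved under pics/ and viewed, at most 10 in all, crops included, and the job is handed in when it is done.

Besides the shell and the picture viewer there is one more tool, called by a JSON object that holds its "op" and its "data", one argument or row to a line. play_rows: Moves the arm, as the interface text tells. Its arguments: {"type":"object","properties":{"increments":{"type":"array"}},"required":["increments"]}

```bash
mkdir -p pics
cat > h.py <<'E'
import numpy as np, cv2
from station import arm, viewer
def cam(n):
    p=viewer.read_camera(n); R=cv2.Rodrigues(np.array(p["rvec"],float))[0]; t=np.array(p["tvec"],float).ravel()
    return p,R,t
def ray(p,R,t,uv):
    d=R.T@np.array([(uv[0]-p["cx"])/p["fx"],(uv[1]-p["cy"])/p["fy"],1.]); return -R.T@t,d
def atz(p,R,t,uv,z):
    o,d=ray(p,R,t,uv); return o+d*(z-o[2])/d[2]
def cloud(p,R,t,m):
    v,u=np.nonzero(m&(p["depth"]>0)); z=p["depth"][v,u]
    c=np.stack([(u-p["cx"])/p["fx"]*z,(v-p["cy"])/p["fy"]*z,z],1)
    return (c-t)@R
E
python3 - <<'E'
from h import *
s=arm.read_state(); print({k:np.round(s[k],3) for k in s})
for n in ("scene","top"):
    p,R,t=cam(n); cv2.imwrite(f"pics/{n}0.png",p["image"]); print(n,"cam at",np.round(-R.T@t,3))
    for k in ("grinding_jar","jar_mill","apron_foot","front_roller_axis","seat","bar_mid","specimen_jar","beaker","marker"):
        for r in viewer.pinpoint(k,p)[:2]:
            u,v=r["point"]; d=p["depth"][int(np.clip(v,0,383)),int(np.clip(u,0,511))]
            o,dd=ray(p,R,t,(u,v)); print(k,round(r["p"],2),np.round([u,v]),"surf",np.round(o+dd*d,3))
            zz={"apron_foot":.006,"front_roller_axis":.02,"seat":.062,"jar_mill":0,"grinding_jar":.041}.get(k)
            if zz is not None: print("   atz",np.round(atz(p,R,t,(u,v),zz),4))
E
```

```text
{'time_s': np.float64(0.0), 'joints': array([-1.49 ,  0.381,  1.298,  0.   ,  1.464, -0.215]), 'dq': array([ 0.001, -0.001, -0.002,  0.001, -0.001,  0.   ]), 'effort': array([-1.0000e-03, -4.4847e+01, -2.3128e+01, -0.0000e+00,  5.0000e-03,
        0.0000e+00]), 'position': array([ 0.16 , -0.526,  0.25 ]), 'eef_rot': array([-0.001,  0.989,  0.147,  0.   ]), 'force': array([0.837, 0.158, 0.304]), 'ft_torque': array([-0.018,  0.008, -0.038]), 'finger_force': np.float64(0.0), 'width': np.float64(0.085)}
scene cam at [0.023 0.494 0.585]
grinding_jar 0.73 [178. 213.] surf [0.649 0.113 0.03 ]
   atz [0.6366 0.1204 0.041 ]
grinding_jar 0.68 [225. 246.] surf [0.441 0.141 0.067]
   atz [0.4623 0.1225 0.041 ]
jar_mill 0.97 [200. 242.] surf [0.534 0.136 0.019]
   atz [0.5513 0.1244 0.    ]
apron_foot 0.91 [222. 250.] surf [0.434 0.154 0.07 ]
   atz [0.4847 0.1118 0.006 ]
front_roller_axis 0.91 [182. 226.] surf [0.598 0.138 0.031]
   atz [0.6088 0.1311 0.02  ]
seat 0.7 [222. 252.] surf [0.434 0.156 0.067]
   atz [0.4381 0.1526 0.062 ]
bar_mid 0.77 [160. 170.] surf [0.023 0.494 0.585]
specimen_jar
[... 171 characters left out ...]
.455 0.119 0.073]
   atz [0.455  0.1244 0.041 ]
jar_mill 0.97 [198. 177.] surf [0.56  0.115 0.02 ]
   atz [0.5623 0.1181 0.    ]
apron_foot 0.85 [197. 208.] surf [0.48  0.11  0.066]
   atz [0.4823 0.1201 0.006 ]
front_roller_axis 0.87 [192. 160.] surf [0.604 0.129 0.029]
   atz [0.6056 0.1308 0.02  ]
seat 0.98 [189. 151.] surf [0.631 0.139 0.004]
   atz [0.6212 0.1283 0.062 ]
bar_mid 0.96 [183. 122.] surf [0.672 0.125 0.153]
specimen_jar 0.85 [264. 223.] surf [ 0.439 -0.052  0.053]
specimen_jar 0.81 [326. 161.] surf [ 0.59  -0.211  0.05 ]
beaker 0.63 [259. 172.] surf [ 0.573 -0.041  0.003]
marker 0.66 [347. 213.] surf [ 0.459 -0.266  0.001]
marker 0.55 [262. 174.] surf [ 0.566 -0.049  0.001]
```

View pics/top0.png

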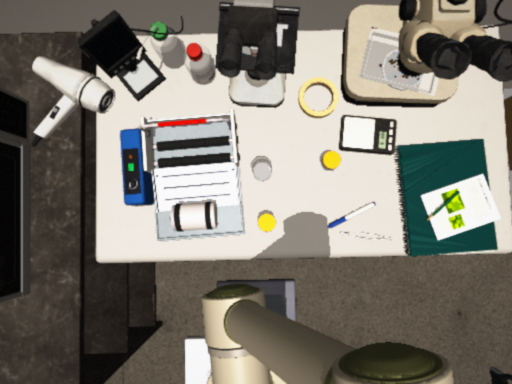

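View pics/scene0.png

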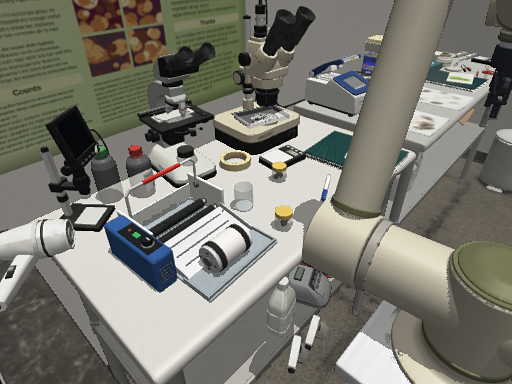

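The top view shows the mill rotated a few degrees, with the jar at about (193,216) near the kerb and the red sleeve at (182,122). The scene view agrees. Next I'll measure the mill yaw, the jar axis and the bar.

```bash
cat >> h.py <<'E'
def jar(P=None):
    p,R,t=P or cam("top"); r=viewer.cut_out("grinding_jar",p)
    if not r: return None
    m=r[0]["pixels"]; c=cloud(p,R,t,m); z=np.percentile(c[:,2],97); c=c[c[:,2]>z-.05]
    from scipy.optimize import least_squares
    y0=np.median(c[:,1]);
    f=lambda q:np.hypot((c[:,0]-q[0]-q[1]*(c[:,1]-y0))/np.hypot(1,q[1]),c[:,2]-q[2])-.0342
    s=least_squares(f,[np.median(c[:,0]),0,z-.035],loss="soft_l1",f_scale=.002).x
    lo,hi=np.percentile(c[:,1],[1,99]); ym=(lo+hi)/2
    return r[0]["p"],s[0]+s[1]*(ym-y0),ym,s[2],-np.arctan(s[1]),hi-lo
E
python3 - <<'E'
from h import *
P=cam("top"); p,R,t=P
print("jar p,x,y,z,yaw,len",np.round(jar(P),4))
im=p["image"].astype(int); b,g,r=im[...,0],im[...,1],im[...,2]
red=(r>130)&(g<70)&(b<70); red[:105]=0; red[135:]=0; red[:,:150]=0; red[:,212:]=0
# both: red sleeve at height ~.15
v,u=np.nonzero(red); c=cloud(p,R,t,red); print("red",red.sum(),np.round(np.median(c,0),4))
w=np.array([atz(p,R,t,(a,bb),.148) for a,bb in zip(u,v)])
def line(w):
    l=cv2.fitLine(w[:,:2].astype(np.float32),cv2.DIST_HUBER,0,.01,.01).ravel(); 
    d=l[:2]*np.sign(l[1]); return np.round([*w[:,:2].mean(0),*((w[:,:2].min(0)+w[:,:2].max(0))/2),-np.arctan2(d[0],d[1])],4)
print("bar line mean,mid,yaw",line(w))
dark=(im.max(2)<60)
for r0,x0,x1 in(("front",153,232),("rear",153,232)):
    pass
rc=viewer.cut_out("front_roller_axis",p); mm=viewer.cut_out("jar_mill",p)[0]
print("mill ext",mm["extent"],mm["p"])
dk=(dark&mm["pixels"]).astype(np.uint8); n,lab,st,ce=cv2.connectedComponentsWithStats(dk)
for i in range(1,n):
    if st[i,4]>120:
        v,u=np.nonzero(lab==i); w=np.array([atz(p,R,t,(a,bb),.030) for a,bb in zip(u,v)]); print(st[i],line(w))
for k in("specimen_jar","beaker","marker"):
    for q in viewer.spot_in(k,p): print(k,round(q["p"],2),np.round(q["extent"]))
E
```

```text
jar p,x,y,z,yaw,len [0.59   0.4602 0.1225 0.0399 0.0373 0.1052]
red 215 [0.671  0.1293 0.1533]
bar line mean,mid,yaw [0.6726 0.1295 0.6723 0.1289 0.055 ]
mill ext [123.3, 108.7, 244.1, 242.1] 0.74
[157 137  72  14 582] [0.6471 0.1261 0.6465 0.126  0.0555]
[123 149  17  45 518] [ 0.5811  0.2829  0.5802  0.2838 -1.5174]
[158 153  72  14 561] [0.6041 0.1237 0.6047 0.1239 0.0574]
[144 172   9  32 221] [ 0.5355  0.2407  0.5367  0.2405 -1.4951]
specimen_jar 0.7 [320. 151. 339. 168.]
specimen_jar 0.58 [258. 213. 275. 232.]
beaker 0.82 [251. 158. 271. 182.]
marker 0.49 [324. 203. 373. 230.]
```

{"op": "play_rows", "data": {
  "increments": [
    {"travel": [0,0,0],"turn": [0,0,3.43],"claw": 1.2},
    {"travel": [0,0,0],"turn": [0,0,3.43],"claw": 1.2},
    {"travel": [0,0,0],"turn": [0,0,3.43],"claw": 1.2},
    {"travel": [0,0,0],"turn": [0,0,3.43],"claw": 1.2},
    {"travel": [1.4,-3.15,0],"turn": [0,0,0],"claw": 1.2},
    {"travel": [1.4,-3.15,0],"turn": [0,0,0],"claw": 1.2},
    {"travel": [1.4,-3.15,0],"turn": [0,0,0],"claw": 1.2},
    {"travel": [1.4,-3.15,0],"turn": [0,0,0],"claw": 1.2},
    {"travel": [1.4,-3.15,0],"turn": [0,0,0],"claw": 1.2},
    {"travel": [1.4,-3.15,0],"turn": [0,0,0],"claw": 1.2},
    {"travel": [1.4,-3.15,0],"turn": [0,0,0],"claw": 1.2},
    {"travel": [1.4,-3.15,0],"turn": [0,0,0],"claw": 1.2},
    {"travel": [1.4,-3.15,0],"turn": [0,0,0],"claw": 1.2},
    {"travel": [1.4,-3.15,0],"turn": [0,0,0],"claw": 1.2},
    {"travel": [1.4,-3.15,0],"turn": [0,0,0],"claw": 1.2},
    {"travel": [1.4,-3.15,0],"turn": [0,0,0],"claw": 1.2},
    {"travel": [1.4,-3.15,0],"turn": [0,0,0],"claw": 1.2},
    {"travel": [1.4,-3.15,0],"turn": [0,0,0],"claw": 1.2},
    {"travel": [1.4,-3.15,0],"turn": [0,0,0],"claw": 1.2}
  ]
}}

```text
time_s: 3.25
position: [0.3436, -0.0411, 0.2506]
eef_rot: [0.0, 1.0, 0.028, 0.0]
force: [0.1, -0.6, -0.6]
width: 0.0121
finger_force: 0.0
```

{"op": "play_rows", "data": {
  "increments": [
    {"travel": [1.4,-3.15,0],"turn": [0,0,0],"claw": 1.2},
    {"travel": [1.4,-3.15,0],"turn": [0,0,0],"claw": 1.2},
    {"travel": [1.4,-3.15,0],"turn": [0,0,0],"claw": 1.2},
    {"travel": [1.4,-3.15,0],"turn": [0,0,0],"claw": 1.2},
    {"travel": [1.4,-3.15,0],"turn": [0,0,0],"claw": 1.2},
    {"travel": [0,0,3],"turn": [0,0,0],"claw": 1.2},
    {"travel": [0,0,3],"turn": [0,0,0],"claw": 1.2},
    {"travel": [0,0,3],"turn": [0,0,0],"claw": 1.2},
    {"travel": [0,0,3],"turn": [0,0,0],"claw": 1.2},
    {"travel": [0,0,1],"turn": [0,0,0],"claw": 1.2},
    {"travel": [0,0,0],"turn": [0,0,0],"claw": 1.2}
  ]
}}

```text
time_s: 4.35
position: [0.4038, 0.1186, 0.1192]
eef_rot: [-0.0, 1.0, 0.028, -0.001]
force: [-0.2, 0.4, -0.6]
width: 0.012
finger_force: 0.0
```

Run:
```python
from h import *
P=cam("scene"); p,R,t=P
cv2.imwrite("pics/s1.png",cv2.resize(p["image"][140:340,100:370],None,fx=2.8,fy=2.8))
s=arm.read_state(); print(s["position"],s["eef_rot"],s["joints"])
```

```text
[0.40442208 0.11865901 0.12022826] [-1.72185850e-05  9.99603788e-01  2.81438742e-02 -4.34855119e-04] [2.85730926e-03 3.23311516e-01 1.83699623e+00 1.49493116e-05
 9.82155214e-01 1.51735014e+00]
```

View pics/s1.png

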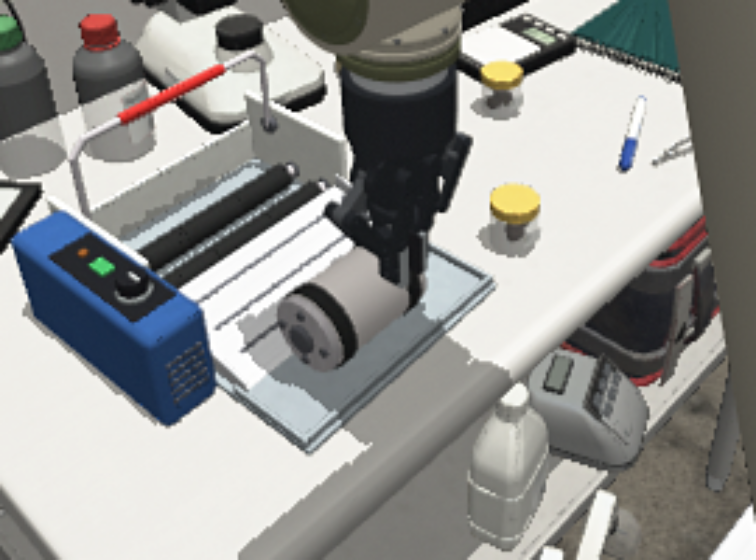

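The scene crop shows the closed fingers hanging on the kerb side of the jar (around (400,260)), clear of it. Descending.

{"op": "play_rows", "data": {
  "increments": [
    {"travel": [0,0,1.5],"turn": [0,0,0],"claw": 1.2},
    {"travel": [0,0,1.5],"turn": [0,0,0],"claw": 1.2},
    {"travel": [0,0,1.5],"turn": [0,0,0],"claw": 1.2},
    {"travel": [0,0,1.5],"turn": [0,0,0],"claw": 1.2},
    {"travel": [0,0,1.4],"turn": [0,0,0],"claw": 1.2},
    {"travel": [0,0,0],"turn": [0,0,0],"claw": 1.2},
    {"travel": [0,0,0],"turn": [0,0,0],"claw": 1.2}
  ]
}}

```text
time_s: 5.1
position: [0.405, 0.1187, 0.0472]
eef_rot: [0.0, 1.0, 0.028, 0.001]
force: [0.4, 0.4, 0.4]
width: 0.0119
finger_force: 0.0
```

Run:
```python
from h import *
P=cam("top"); p,R,t=P; print(jar(P))
P=cam("scene"); p,R,t=P
cv2.imwrite("pics/s2.png",cv2.resize(p["image"][180:310,160:320],None,fx=4,fy=4))
s=arm.read_state(); print(s["position"],s["force"])
```

```text
(0.77, np.float64(0.46000755674680416), np.float64(0.1223012559516107), np.float64(0.03997934055508499), np.float64(0.047669533976097085), np.float64(0.10521895980847838))
[0.40494305 0.11870111 0.04721596] [ 0.66224115 -0.02557444 -0.7513207 ]
```

View pics/s2.png

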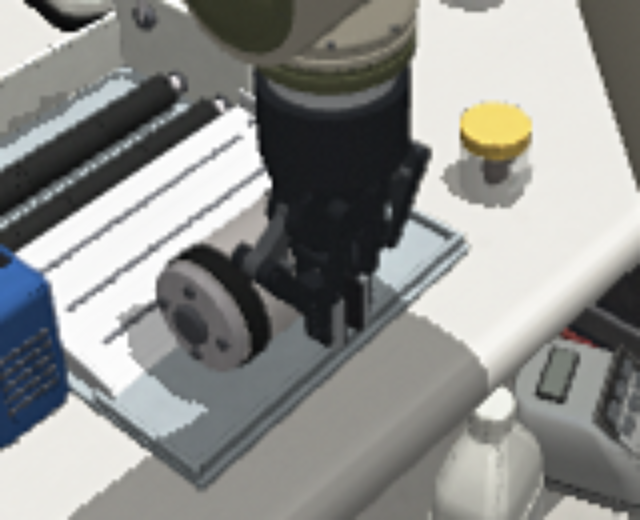

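Fingers are behind the jar in the gap (around (340,310)), the jar has not moved and there is no force. Pushing now.

{"op": "play_rows", "data": {
  "increments": [
    {"travel": [0.3,0,0],"turn": [0,0,0],"claw": 1.2},
    {"travel": [0.3,0,0],"turn": [0,0,0],"claw": 1.2},
    {"travel": [0.3,0,0],"turn": [0,0,0],"claw": 1.2},
    {"travel": [0.2,0,0],"turn": [0,0,0],"claw": 1.2},
    {"travel": [0.2,0,0],"turn": [0,0,0],"claw": 1.2},
    {"travel": [0.3,0,0],"turn": [0,0,0],"claw": 1.2},
    {"travel": [0.3,0,0],"turn": [0,0,0],"claw": 1.2},
    {"travel": [0.3,0,0],"turn": [0,0,0],"claw": 1.2},
    {"travel": [0.3,0,0],"turn": [0,0,0],"claw": 1.2},
    {"travel": [0.4,0,-0.09],"turn": [0,0,0],"claw": 1.2},
    {"travel": [0.4,0,-0.09],"turn": [0,0,0],"claw": 1.2},
    {"travel": [0.4,0,-0.09],"turn": [0,0,0],"claw": 1.2},
    {"travel": [0.4,0,-0.09],"turn": [0,0,0],"claw": 1.2},
    {"travel": [0.4,0,-0.09],"turn": [0,0,0],"claw": 1.2},
    {"travel": [0.4,0,-0.09],"turn": [0,0,0],"claw": 1.2}
  ]
}}

```text
time_s: 6.75
position: [0.4526, 0.1214, 0.0516]
eef_rot: [0.0, 1.0, 0.028, -0.001]
force: [-6.1, -0.8, 2.1]
width: 0.0121
finger_force: 2.5
```

Run:
```python
from h import *
P=cam("top"); print(np.round(jar(P),4))
s=arm.read_state(); print(s["position"],s["force"],s["ft_torque"])
```

```text
[0.9    0.4974 0.1226 0.0443 0.0576 0.1034]
[0.45356017 0.12144914 0.05178923] [-0.443051    0.39189725 -0.45054858] [-0.05909491  0.34268595 -0.04674976]
```

{"op": "play_rows", "data": {
  "increments": [
    {"travel": [0.4,0,-0.09],"turn": [0,0,0],"claw": 1.2},
    {"travel": [0.4,0,-0.09],"turn": [0,0,0],"claw": 1.2},
    {"travel": [0.4,0,-0.09],"turn": [0,0,0],"claw": 1.2},
    {"travel": [0.4,0,-0.09],"turn": [0,0,0],"claw": 1.2},
    {"travel": [0.4,0,-0.09],"turn": [0,0,0],"claw": 1.2},
    {"travel": [0.4,0,-0.09],"turn": [0,0,0],"claw": 1.2},
    {"travel": [0.4,0,-0.09],"turn": [0,0,0],"claw": 1.2},
    {"travel": [0.4,0,-0.09],"turn": [0,0,0],"claw": 1.2},
    {"travel": [0.4,0,-0.09],"turn": [0,0,0],"claw": 1.2},
    {"travel": [0.4,0,-0.09],"turn": [0,0,0],"claw": 1.2}
  ]
}}

```text
time_s: 7.85
position: [0.4925, 0.1237, 0.0606]
eef_rot: [0.0, 1.0, 0.028, -0.001]
force: [-5.5, -0.6, 2.8]
width: 0.0118
finger_force: 2.7
```

Run:
```python
from h import *
P=cam("top"); print(np.round(jar(P),4))
s=arm.read_state(); print(s["position"],s["force"],s["ft_torque"])
```

```text
[0.66   0.538  0.12   0.0524 0.0515 0.0951]
[0.49347027 0.12367945 0.06074909] [-1.92240525  0.07500791 -0.43560437] [-0.09228094  0.37145866 -0.02880002]
```

{"op": "play_rows", "data": {
  "increments": [
    {"travel": [0.4,0,-0.085],"turn": [0,0,0],"claw": 1.2},
    {"travel": [0.4,0,-0.085],"turn": [0,0,0],"claw": 1.2},
    {"travel": [0.4,0,-0.085],"turn": [0,0,0],"claw": 1.2},
    {"travel": [0.4,0,-0.085],"turn": [0,0,0],"claw": 1.2},
    {"travel": [0.4,0,-0.085],"turn": [0,0,0],"claw": 1.2},
    {"travel": [0.4,0,-0.085],"turn": [0,0,0],"claw": 1.2},
    {"travel": [0.4,0,-0.085],"turn": [0,0,0],"claw": 1.2},
    {"travel": [0.4,0,-0.085],"turn": [0,0,0],"claw": 1.2},
    {"travel": [0.4,0,-0.085],"turn": [0,0,0],"claw": 1.2},
    {"travel": [0.4,0,-0.085],"turn": [0,0,0],"claw": 1.2},
    {"travel": [0.4,0,-0.085],"turn": [0,0,0],"claw": 1.2},
    {"travel": [0.4,0,-0.085],"turn": [0,0,0],"claw": 1.2}
  ]
}}

```text
time_s: 9.15
position: [0.5409, 0.1264, 0.0709]
eef_rot: [0.0, 1.0, 0.028, -0.001]
force: [-2.8, -0.6, 0.1]
width: 0.012
finger_force: 1.5
```

Run:
```python
from h import *
P=cam("top"); print(np.round(jar(P),4))
s=arm.read_state(); print(s["position"],s["force"],s["ft_torque"])
```

```text
[ 0.58    0.5876  0.0872  0.0628 -0.068   0.0255]
[0.54154637 0.12640008 0.07093938] [-1.6209899   0.49646205 -0.06300672] [-0.04831078  0.29844607 -0.03644626]
```

{"op": "play_rows", "data": {
  "increments": [
    {"travel": [0.3,0,-0.06],"turn": [0,0,0],"claw": 1.2},
    {"travel": [0.3,0,-0.06],"turn": [0,0,0],"claw": 1.2},
    {"travel": [0.3,0,-0.06],"turn": [0,0,0],"claw": 1.2},
    {"travel": [0.3,0,-0.06],"turn": [0,0,0],"claw": 1.2},
    {"travel": [0.25,0,0],"turn": [0,0,0],"claw": 1.2},
    {"travel": [0.25,0,0],"turn": [0,0,0],"claw": 1.2},
    {"travel": [0.25,0,0],"turn": [0,0,0],"claw": 1.2},
    {"travel": [0.25,0,0],"turn": [0,0,0],"claw": 1.2},
    {"travel": [0,0,0],"turn": [0,0,0],"claw": 1.2},
    {"travel": [0,0,0],"turn": [0,0,0],"claw": 1.2},
    {"travel": [0,0,0],"turn": [0,0,0],"claw": 1.2},
    {"travel": [0,0,0],"turn": [0,0,0],"claw": 1.2}
  ]
}}

```text
time_s: 10.45
position: [0.5631, 0.1276, 0.0733]
eef_rot: [0.0, 1.0, 0.028, -0.0]
force: [-0.5, -0.3, 0.2]
width: 0.0121
finger_force: 0.0
```

Run:
```python
from h import *
P=cam("top"); print(np.round(jar(P),4))
P=cam("scene"); print(np.round(jar(P),4)); p=P[0]
cv2.imwrite("pics/s3.png",cv2.resize(p["image"][140:290,110:310],None,fx=3.5,fy=3.5))
s=arm.read_state(); print(s["position"],s["force"],s["ft_torque"])
```

```text
[ 0.24    0.5652 -0.0478  0.0384  0.0216  0.0536]
[ 0.85    0.6249  0.1583  0.0601 -0.0148  0.0596]
[0.56312402 0.12759712 0.07334911] [ 0.11750091 -0.13565554 -0.21669306] [ 0.01773192 -0.04670236  0.0330099 ]
```

View pics/s3.png

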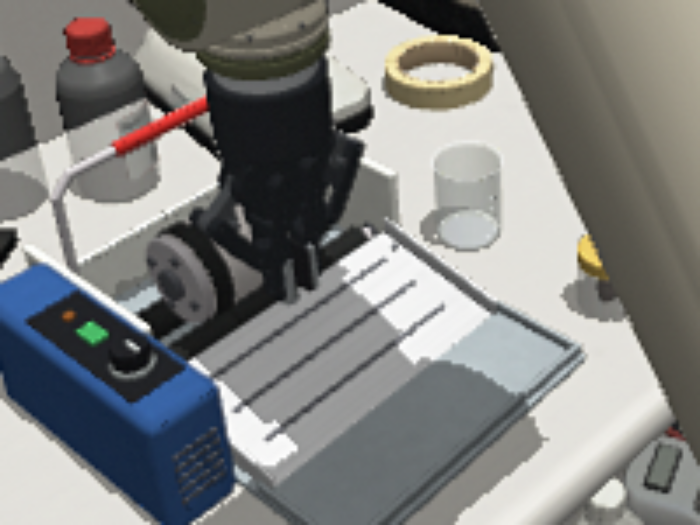

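The jar has dropped between the rollers ((190,285) in the crop) with the fingers free. Backing off and lifting to check it.

{"op": "play_rows", "data": {
  "increments": [
    {"travel": [-1,0,0],"turn": [0,0,0],"claw": 1.2},
    {"travel": [-2,0,0],"turn": [0,0,0],"claw": 0},
    {"travel": [-2,0,-2],"turn": [0,0,0],"claw": 0},
    {"travel": [-2,0,-3],"turn": [0,0,0],"claw": 0},
    {"travel": [-2,0,-3],"turn": [0,0,0],"claw": 0},
    {"travel": [-2,0,-3],"turn": [0,0,0],"claw": 0},
    {"travel": [-2,0,-3],"turn": [0,0,0],"claw": 0},
    {"travel": [0,0,0],"turn": [0,0,0],"claw": 0},
    {"travel": [0,0,0],"turn": [0,0,0],"claw": 0}
  ]
}}

```text
time_s: 11.55
position: [0.4328, 0.1203, 0.2135]
eef_rot: [0.0, 1.0, 0.028, 0.001]
force: [0.2, 1.0, -0.5]
width: -0.0001
finger_force: 0.0
```

```bash
cat >> h.py <<'E'
def bar(P):
    p,R,t=P; im=p["image"].astype(int); b,g,r=im[...,0],im[...,1],im[...,2]
    red=(r>120)&(g<75)&(b<75); red=red.astype(np.uint8)
    n,l,st,_=cv2.connectedComponentsWithStats(red); out=[]
    for i in range(1,n):
        if st[i,4]>60:
            c=cloud(p,R,t,l==i); out.append((int(st[i,4]),np.round(np.median(c,0),4),np.round(c.min(0),3),np.round(c.max(0),3)))
    return [o for o in out if .08<o[1][2]<.2]
E
python3 - <<'E'
from h import *
for n in("top","scene"):
    P=cam(n); print(n,np.round(jar(P),4)); print(bar(P))
s=arm.read_state(); print(s["position"],s["force"],s["width"])
E
```

```text
top [ 0.75    0.4598 -0.2721 -0.0219  0.4532  0.1132]
[(151, array([0.8391, 0.0999, 0.1502]), array([0.824, 0.084, 0.146]), array([0.854, 0.114, 0.154])), (227, array([0.671 , 0.129 , 0.1533]), array([0.664, 0.074, 0.033]), array([0.708, 0.21 , 0.157]))]
scene [0.68   0.6265 0.1325 0.0607 0.0405 0.1099]
[(114, array([0.6668, 0.1331, 0.1515]), array([0.662, 0.077, 0.147]), array([0.672, 0.183, 0.155]))]
[0.43331118 0.12025864 0.21224216] [0.12373293 0.40109334 0.01271433] -0.0002702269504244263
```

{"op": "play_rows", "data": {
  "increments": [
    {"travel": [2.65,0.05,0],"turn": [0,0,0],"claw": 0},
    {"travel": [2.65,0.05,0],"turn": [0,0,0],"claw": 0},
    {"travel": [2.65,0.05,0],"turn": [0,0,0],"claw": 0},
    {"travel": [2.65,0.05,0],"turn": [0,0,0],"claw": 0},
    {"travel": [2.65,0.05,0],"turn": [0,0,0],"claw": 0},
    {"travel": [2.65,0.05,0],"turn": [0,0,0],"claw": 0},
    {"travel": [2.65,0.05,0],"turn": [0,0,0],"claw": 0},
    {"travel": [2.65,0.05,0],"turn": [0,0,0],"claw": 0},
    {"travel": [2.65,0.05,0],"turn": [0,0,0],"claw": 0},
    {"travel": [2.65,0.05,0],"turn": [0,0,0],"claw": 0},
    {"travel": [0,0,0],"turn": [0,0,0],"claw": 0},
    {"travel": [0,0,0],"turn": [0,0,0],"claw": 0}
  ]
}}

```text
time_s: 12.95
position: [0.6982, 0.1302, 0.2115]
eef_rot: [-0.0, 1.0, 0.028, -0.001]
force: [0.3, -0.3, 0.4]
width: -0.0001
finger_force: 0.0
```

{"op": "play_rows", "data": {
  "increments": [
    {"travel": [0,0,1.1],"turn": [0,0,0],"claw": 0},
    {"travel": [0,0,1.1],"turn": [0,0,0],"claw": 0},
    {"travel": [0,0,1.1],"turn": [0,0,0],"claw": 0},
    {"travel": [0,0,1.1],"turn": [0,0,0],"claw": 0},
    {"travel": [0,0,1.1],"turn": [0,0,0],"claw": 0},
    {"travel": [0,0,0],"turn": [0,0,0],"claw": 0},
    {"travel": [-0.5,0,0],"turn": [0,0,0],"claw": 0},
    {"travel": [-0.5,0,0],"turn": [0,0,0],"claw": 0},
    {"travel": [-0.5,0,0],"turn": [0,0,0],"claw": 0},
    {"travel": [-0.5,0,0.05],"turn": [0,0,0],"claw": 0},
    {"travel": [-0.5,0,0.05],"turn": [0,0,0],"claw": 0},
    {"travel": [-0.5,0,0.1],"turn": [0,0,0],"claw": 0}
  ]
}}

```text
time_s: 14.15
position: [0.668, 0.1285, 0.1567]
eef_rot: [0.0, 1.0, 0.028, 0.0]
force: [1.6, -0.4, 1.0]
width: 0.0001
finger_force: 0.6
```

Run:
```python
from h import *
P=cam("scene"); print(np.round(jar(P),4)); print(bar(P))
s=arm.read_state(); print(s["position"],s["force"],s["width"])
```

```text
[0.88   0.6264 0.1324 0.0606 0.0407 0.1108]
[(63, array([0.6491, 0.1354, 0.1503]), array([0.644, 0.075, 0.148]), array([0.656, 0.179, 0.153]))]
[0.66751182 0.1285864  0.15635777] [0.11910482 0.60592526 0.05982842] -0.0001002157225653971
```

{"op": "play_rows", "data": {
  "increments": [
    {"travel": [-0.52,0,0.22],"turn": [0,0,0],"claw": 0},
    {"travel": [-0.52,0,0.22],"turn": [0,0,0],"claw": 0},
    {"travel": [-0.52,0,0.24],"turn": [0,0,0],"claw": 0},
    {"travel": [-0.48,0,0.28],"turn": [0,0,0],"claw": 0},
    {"travel": [-0.48,0,0.3],"turn": [0,0,0],"claw": 0},
    {"travel": [-0.48,0,0.3],"turn": [0,0,0],"claw": 0},
    {"travel": [-0.32,0,0.27],"turn": [0,0,0],"claw": 0},
    {"travel": [-0.32,0,0.27],"turn": [0,0,0],"claw": 0},
    {"travel": [-0.32,0,0.27],"turn": [0,0,0],"claw": 0},
    {"travel": [0,0,0],"turn": [0,0,0],"claw": 0}
  ]
}}

```text
time_s: 15.25
position: [0.6282, 0.1263, 0.1321]
eef_rot: [0.0, 1.0, 0.028, -0.001]
force: [-0.3, -0.3, 0.3]
width: 0.0001
finger_force: 0.0
```

Run:
```python
from h import *
P=cam("scene"); print(np.round(jar(P),4)); print(bar(P))
s=arm.read_state(); print(s["position"],s["force"],s["width"])
```

```text
[0.71   0.6265 0.1327 0.0606 0.0371 0.11  ]
[(81, array([0.6098, 0.1278, 0.1259]), array([0.604, 0.07 , 0.121]), array([0.615, 0.178, 0.129]))]
[0.62860745 0.1263091  0.13256756] [0.05126004 0.4145571  0.34297957] 7.588504013623704e-05
```

{"op": "play_rows", "data": {
  "increments": [
    {"travel": [0.6,0,0],"turn": [0,0,0],"claw": 0},
    {"travel": [0,0,-1.5],"turn": [0,0,0],"claw": 0},
    {"travel": [0,0,-1.5],"turn": [0,0,0],"claw": 0},
    {"travel": [-0.8,0,0],"turn": [0,0,0],"claw": 0},
    {"travel": [-0.8,0,0],"turn": [0,0,0],"claw": 0},
    {"travel": [-0.8,0,0],"turn": [0,0,0],"claw": 0},
    {"travel": [0,0,0.7],"turn": [0,0,0],"claw": 0},
    {"travel": [0,0,0.6],"turn": [0,0,0],"claw": 0},
    {"travel": [-0.2,0,0.3],"turn": [0,0,0],"claw": 0},
    {"travel": [-0.25,0,0.3],"turn": [0,0,0],"claw": 0},
    {"travel": [-0.25,0,0.3],"turn": [0,0,0],"claw": 0},
    {"travel": [-0.2,0,0.3],"turn": [0,0,0],"claw": 0},
    {"travel": [-0.2,0,0.3],"turn": [0,0,0],"claw": 0},
    {"travel": [-0.2,0,0.3],"turn": [0,0,0],"claw": 0},
    {"travel": [-0.15,0,0.3],"turn": [0,0,0],"claw": 0},
    {"travel": [-0.15,0,0.3],"turn": [0,0,0],"claw": 0}
  ]
}}

```text
time_s: 16.95
position: [0.5946, 0.1244, 0.1254]
eef_rot: [-0.0, 1.0, 0.028, -0.0]
force: [-0.1, -0.7, 0.9]
width: 0.0001
finger_force: 0.5
```

Run:
```python
from h import *
P=cam("scene"); print(np.round(jar(P),4)); print(bar(P))
s=arm.read_state(); print(s["position"],s["force"],s["width"])
```

```text
[0.57   0.6266 0.1326 0.0609 0.0299 0.1097]
[]
[0.59453371 0.12439635 0.12510717] [ 0.02552356 -1.00022655  0.94276633] 4.508837347224785e-05
```

{"op": "play_rows", "data": {
  "increments": [
    {"travel": [0,0,0.15],"turn": [0,0,0],"claw": 0},
    {"travel": [0,0,0.15],"turn": [0,0,0],"claw": 0},
    {"travel": [0,0,0.1],"turn": [0,0,0],"claw": 0},
    {"travel": [0,0,0],"turn": [0,0,0],"claw": 0}
  ]
}}

```text
time_s: 17.45
position: [0.5949, 0.1244, 0.1224]
eef_rot: [0.0, 1.0, 0.028, 0.0]
force: [-2.4, -1.3, 6.4]
width: -0.0002
finger_force: 2.9
```

{"op": "play_rows", "data": {
  "increments": [
    {"travel": [0,0,0.1],"turn": [0,0,0],"claw": 0},
    {"travel": [0,0,0],"turn": [0,0,0],"claw": 0},
    {"travel": [0,0,0],"turn": [0,0,0],"claw": 0}
  ]
}}

```text
time_s: 17.75
position: [0.595, 0.1244, 0.1222]
eef_rot: [0.0, 1.0, 0.028, 0.001]
force: [-5.1, -0.4, 11.6]
width: -0.0003
finger_force: 5.9
```

Hard on the stop. Lifting straight up and away, then checking.

{"op": "play_rows", "data": {
  "increments": [
    {"travel": [0,0,-0.5],"turn": [0,0,0],"claw": 0},
    {"travel": [0,0,-2],"turn": [0,0,0],"claw": 0},
    {"travel": [0,0,-3],"turn": [0,0,0],"claw": 0},
    {"travel": [-2,0,-3],"turn": [0,0,0],"claw": 0},
    {"travel": [-3.5,0,-1],"turn": [0,0,0],"claw": 0},
    {"travel": [-3.5,0,0],"turn": [0,0,0],"claw": 0},
    {"travel": [-3.5,0,0],"turn": [0,0,0],"claw": 0},
    {"travel": [-3.5,0,0],"turn": [0,0,0],"claw": 0},
    {"travel": [0,0,0],"turn": [0,0,0],"claw": 0},
    {"travel": [0,0,0],"turn": [0,0,0],"claw": 0}
  ]
}}

```text
time_s: 18.75
position: [0.4353, 0.1154, 0.2161]
eef_rot: [0.0, 1.0, 0.028, 0.001]
force: [0.1, -0.3, -0.2]
width: 0.0
finger_force: 0.0
```

Run:
```python
from h import *
P=cam("scene"); p=P[0]; print(np.round(jar(P),4)); print(bar(P))
cv2.imwrite("pics/s4.png",cv2.resize(p["image"][140:290,110:310],None,fx=3.5,fy=3.5))
s=arm.read_state(); print(s["position"],s["force"],s["time_s"])
```

```text
[0.58   0.6265 0.133  0.0608 0.0402 0.1098]
[(137, array([0.5923, 0.1251, 0.1009]), array([0.587, 0.071, 0.093]), array([0.612, 0.178, 0.104]))]
[0.43612842 0.11532581 0.21575831] [-0.07744954 -0.06571636 -0.8317203 ] 18.85
```

View pics/s4.png

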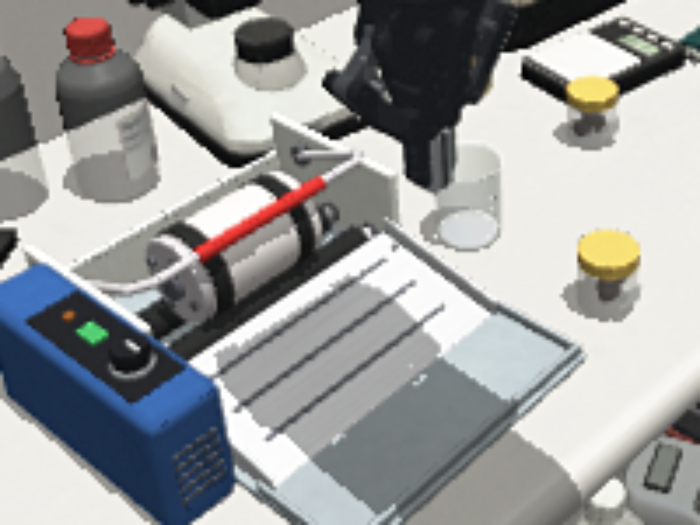

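The bar lies down in front of and above the jar ((260,220)), the jar sits square on the rollers, and the bystanders are in place. Handing in.

```bash
python3 -c "
from station import arm; print(arm.close_job())"
```

```text
the job is handed in; nothing more can be done
None
```

The jar is home square between the rollers, the retaining bar is down on its stop, the specimen jars and beaker look undisturbed (the marker was out of the last picture, but the arm stayed away from it), and the job was handed in at about 19 s; no verdict came back.

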